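# Close up a row of capacitor elements in the assembly fixture

### The arm

A 6-joint arm with a two-finger parallel gripper is mounted at the origin on the work surface. World frame = base frame: x ahead of the robot, y to its left, z up, the work surface at z = 0. Lengths are in m, angles in rad, forces in N, time in s.
With the tool pointing down it reaches from about 0.25 to 0.775 m from the base axis. Payload 4 kg.
Tool frame: the origin (TCP) lies between the finger pads; the fingertips stand 25 mm ahead of it and the grasp point (between the pads) lies 6 mm ahead of it (robot.tip_reach is the z of the fingertips in the tool frame, in m); z points along the fingers, y is the line along which they close (so a half turn about z gives the same grasp; the last joint's range is limited). The gripper opens to 94 mm and grips with 3 to 60 N. Pads are 16 mm wide; open, the fingers measure 119 mm over their backs; the gripper's body (75 mm by 177 mm) begins 78 mm behind the grasp point.
Start: joints at [-0.103, 0.087, 1.371, -0, 1.684, -0.103], TCP at [0.55, -0, 0.231] pointing down, gripper open.
Joint ranges: [-3.1, 3.1], [-0.76, 2.03], [0.27, 2.55], [-1.08, 4.22], [0.17, 2.65], [-2.57, 2.57]. Speed limits (rad/s): [2.79, 2.79, 3.14, 3.14, 3.14, 3.14].

### API

Orientations are given as [roll, pitch, yaw] about the fixed x, y, z axes, in that order (R = Rz(yaw) Ry(pitch) Rx(roll)).
In Python, from bench import robot gives the robot as it stands. The module is installed in compiled form; this text tells all that it offers.
- The arm moves only by the shell command python3 -m handwheel 'ROWS'. ROWS is JSON, a list of rows, each a list of 3 entries, a list of its own where there are three numbers: the turn, a rotation vector about the world's x, y, z in units of 90 degrees (1.0 is 90 degrees), then the shift along the world's x, y, z in units of 0.05 m (1.0 is 0.05 m), then the closure, from 0 (fully open) to 1 (shut). A call has 1 to 5 rows; each row shifts and turns the commanded pose from where the row before left it; what a row does not reach is not made up. A row lasts 1/10 s, in which the tool goes at most 50 mm and 8.59 degrees, less where a joint would pass 70% of its speed; a pose out of reach is approached as far as the arm can. A call with a number of a shift or a turn outside -1 to 1 is refused whole. A call with a gripper value outside its range is refused whole. The fingers move at their own pace and stop on an object; the grip force is fixed at half the most. Time passes only in rows, so rows that do not move let the fingers close. It gives the time, the measured TCP pose, the force, the opening and the grip force at its end, in the units of the state.
- robot.get_obs(): the state, without advancing time (a new reading comes with each control period).
- robot.snapshot(name): name is "scene" or "side" or "wrist"; returns (picture, depth): 480x640x3 uint8, red, green, blue; 480x640 float32, m along the optical axis (not along the pixel's ray), 0 where there is no reading.
- robot.calibration(name): a dict with "mtx" (3x3 intrinsics, pixels), "extrinsics" (4x4, takes a point from camera to world coordinates); the wrist camera has in their place "hand_eye" (4x4, takes a point from camera to tool coordinates, whose origin is the TCP and whose axes are the flange's). Camera axes: x right, y down, z forward; pixel columns grow to the right and rows downward; lengths in m; the calibration is good to about 2 mm. A picture is of the moment at which its call begins: read the wrist's pose just before it. calibration takes no time and is no camera call.
- robot.close_job(): hands the job in; it is judged then, once.
Trained networks look in the newest picture that a camera, given by its name, has taken for a name from the list of things; names that differ only in an ending like _2 or _b are one class to them, and where a whole thing is asked for, a point or a joint stands for the part that bears it (a point fixed in the world has none). Each returns a list of dicts, best first, with "p" (0 to 1); they miss things now and then, are a little off and sometimes report something else, mostly with a low value. They report only what shows in the picture. A call takes as long as a camera call. They do not tell look-alikes from the thing itself.
- robot.boxes_of(query, camera): "bbox" ([left, top, right, bottom] in pixels, round what is visible of it).
The state is a dict: "time": time; "joint_positions": joint angles; "qvel": joint speeds; "joint_torque": joint torques, N m; "tool_pos": TCP position; "ee_rot": TCP orientation; "wrist_force": force on the tool from outside, world axes, zero at the start; "wrist_torque": the same for the moment, N m; "width": finger opening in m; "finger_force": force on a finger pad.
Only numpy, scipy, OpenCV 4.12 (cv2) and the standard library are available. Lean on these libraries where they do the work, as an engineer would, in place of code of your own. Each camera call takes 0.05 s, during which the arm holds its last target. There are 200 camera calls.

### The job

Two of the four capacitor elements stand out of line on the assembly plate. Push each of them across the plate with the fingertips into the open place in the row, up against the fence between the other two elements and the sliding jaw, then push the jaw along until the row of four is closed up tight, side by side, between it and the end stop. Slide everything: do not pick up or tip an element, leave the tin, the brush and the weight bar where they are, and finish clear of the work.

Things in the scene. Friction and masses are not known exactly. Their poses are not given: they have to be found in the camera images.
- fixture: Aluminium fixture plate fixed to the bench, its top 8 mm above the bench. Axes: x towards the fence, y along the fence towards the fixed end stop, z up. The plate spans x -120 to +120 and y -220 to +180 mm about the origin, which is at bench height. An element against the fence has its axis at x = +60 mm; the closed row of four fills y = +130 to -70 mm.
- fence (a point): Point on the fence, a steel angle along the far side of the plate: its upright face lies at fixture x = +85 mm, faces -x, runs from fixture y -160 to +140 mm and is 45 mm high above the plate. The point is at fixture y = 0, half-way up the face; axes as the fixture's.
- end_stop (a point): Middle of the face of the fixed end stop, a steel block 45 mm high above the plate at the +y end of the row. The face looks to -y, lies at fixture y = +130 mm and spans fixture x +29 to +84 mm; axes as the fixture's.
- jaw (a joint): Sliding jaw at the -y end of the row, in m: 0 fully open, growing as it slides to fixture +y. Its inner face is at fixture y = -150 mm + value, its outer face, the one to push, at -178 mm + value. It starts anywhere from 0 to 0.025; at 0.080 it stands against a closed row of four. It drags with about 3 N and stays where it is left.
- jaw_back (a point): Centre of the jaw's outer (-y) face, 31.5 mm above the bench; axes as the fixture's. The jaw is a steel block with a brown inner facing, fixture x +28 to +84 mm, 28 mm thick along y, its top 53 mm above the bench with a low round screw head (to 61 mm) on it.
- element1: Capacitor element, one of four alike: upright silver cylinder, 50 mm diameter, 70 mm tall, 0.15 to 0.27 kg. Origin: centre of its underside, which rests on the plate 8 mm above the bench. Which stands where varies: two stand at the fence by the end stop with gaps of up to 6 mm, two out in front on the plate. Pushed above half its height it may tip.
- element2: Capacitor element, one of four alike: upright silver cylinder, 50 mm diameter, 70 mm tall, 0.15 to 0.27 kg. Origin: centre of its underside, which rests on the plate 8 mm above the bench. Which stands where varies: two stand at the fence by the end stop with gaps of up to 6 mm, two out in front on the plate. Pushed above half its height it may tip.
- element3: Capacitor element, one of four alike: upright silver cylinder, 50 mm diameter, 70 mm tall, 0.15 to 0.27 kg. Origin: centre of its underside, which rests on the plate 8 mm above the bench. Which stands where varies: two stand at the fence by the end stop with gaps of up to 6 mm, two out in front on the plate. Pushed above half its height it may tip.
- element4: Capacitor element, one of four alike: upright silver cylinder, 50 mm diameter, 70 mm tall, 0.15 to 0.27 kg. Origin: centre of its underside, which rests on the plate 8 mm above the bench. Which stands where varies: two stand at the fence by the end stop with gaps of up to 6 mm, two out in front on the plate. Pushed above half its height it may tip.
- flux_tin: Bystander: low round tin, white lid, 62 mm diameter, 32 mm high, on the bench off the plate's -y front corner. Origin: centre of its underside.
- weight_bar: Bystander: plain steel bar, 190 x 38 x 30 mm, lying on the bench beyond the fence, roughly parallel to it. Origin: centre of its underside; y along its length.
- flux_brush: Bystander: brush with a wooden handle, 160 mm long, lying on the bench beyond the plate's +y end. Origin: centre of its underside; x along its length.
Not all that is in view belongs to the job. Leave any black or pink look-alike of the element1 alone. Leave any orange look-alike of the element4 alone.

How it is judged:
By the outcome, as a careful person would: the job done as asked, in the order asked, and still so for the second after the job is handed in, with the robot touching nothing.
It also fails if it takes over 72 s, if anything falls off the work surface, if the arm or the gripper's body presses on something with over 40 N, if the wrist force passes 120 N, or if a joint passes its speed limit or range.

## Working session

There is one attempt and no reset: what is moved stays moved. The work goes in short steps, Python scripts to look and compute and a shell command to move; the robot and the scene stay as the last step left them, time stands still between calls to the robot, and variables do not carry over. Pictures are saved under pics/ and viewed, at most 10 in all, crops included, and the job is handed in when it is done.

```bash
mkdir -p pics; cat > h.py <<'E'
import numpy as np, cv2
from bench import robot
def snap(cam,fn=None):
    o=robot.get_obs(); im,d=robot.snapshot(cam)
    if fn: cv2.imwrite('pics/'+fn,im[:,:,::-1])
    c=robot.calibration(cam); return im,d,c,o
def cloud(d,c):
    K=np.array(c['mtx']);T=np.array(c['extrinsics'])
    v,u=np.mgrid[:480,:640]
    P=np.stack([(u-K[0,2])/K[0,0]*d,(v-K[1,2])/K[1,1]*d,d],-1)
    W=P@T[:3,:3].T+T[:3,3]; W[d==0]=np.nan
    return W
E
python3 - <<'E'
from h import *
for cam in ['scene','side']:
    im,d,c,o=snap(cam,cam+'0.png'); W=cloud(d,c)
    np.save(cam+'.npy',W)
    print(cam,np.array(c['extrinsics']).round(3).tolist(),np.array(c['mtx']).round(0).tolist())
    for q in ['element1','jaw','fixture','flux_tin','weight_bar','flux_brush']:
        for b in robot.boxes_of(q,cam)[:6]:
            print(q,round(b['p'],2),np.round(b['bbox']))
print(robot.get_obs())
E
```

```text
scene [[0.426, 0.516, -0.744, 1.455], [0.905, -0.234, 0.355, -0.46], [0.009, -0.824, -0.566, 0.734], [0.0, 0.0, 0.0, 1.0]] [[610.0, 0.0, 323.0], [0.0, 610.0, 247.0], [0.0, 0.0, 1.0]]
element1 0.97 [315. 184. 342. 222.]
element1 0.89 [345. 207. 367. 245.]
element1 0.75 [408. 225. 429. 256.]
element1 0.75 [221. 206. 245. 247.]
element1 0.67 [356. 174. 379. 209.]
element1 0.66 [276. 229. 304. 271.]
jaw 0.85 [293. 274. 322. 303.]
jaw 0.32 [381. 236. 411. 268.]
fixture 0.88 [234. 214. 466. 339.]
fixture 0.65 [345. 205. 368. 246.]
flux_tin 0.6 [195. 271. 227. 304.]
weight_bar 0.91 [368. 283. 462. 338.]
weight_bar 0.6 [408. 229. 431. 259.]
flux_brush 0.98 [427. 210. 482. 252.]
side [[0.839, -0.298, 0.455, 0.102], [-0.544, -0.469, 0.696, -0.714], [0.006, -0.832, -0.555, 0.619], [0.0, 0.0, 0.0, 1.0]] [[463.0, 0.0, 315.0], [0.0, 463.0, 233.0], [0.0, 0.0, 1.0]]
element1 0.82 [216. 230. 240. 272.]
element1 0.79 [306. 192. 330. 230.]
element1 0.77 [310. 245. 338. 284.]
element1 0.63 [200. 207. 225. 248.]
element1 0.6 [266. 291. 296. 341.]
jaw 0.94 [358. 238. 386. 269.]
fixture 0.65 [227. 191. 416
[... 164 characters left out ...]
': 0.7, 'joint_positions': array([-1.03108784e-01,  8.71658333e-02,  1.37067171e+00,  3.17111525e-05,
        1.68359559e+00, -1.03107967e-01]), 'qvel': array([ 0.00068443, -0.00212157,  0.00045324, -0.00155006,  0.00183459,
        0.00198212]), 'joint_torque': array([ 1.21969362e-03, -3.39906156e+01, -3.02519453e+01,  7.18982401e-02,
        2.33177631e-02, -7.61204006e-06]), 'tool_pos': array([ 5.50026380e-01, -1.86467276e-06,  2.30538940e-01]), 'ee_rot': array([ 3.14143074e+00, -1.49231661e-05,  1.57079908e+00]), 'wrist_force': array([-0.44324288, -0.09411425,  0.29022717]), 'wrist_torque': array([ 0.02463803, -0.03816864, -0.01161441]), 'finger_force': 0.0, 'width': 0.09382377975889993}
```

```bash
python3 -c "
import cv2
a=cv2.imread('pics/scene0.png')[150:360,170:490];cv2.imwrite('pics/s0c.png',cv2.resize(a,(800,525),interpolation=cv2.INTER_CUBIC))
a=cv2.imread('pics/side0.png')[160:360,170:430];cv2.imwrite('pics/d0c.png',cv2.resize(a,(780,600),interpolation=cv2.INTER_CUBIC))"
```

```text
(no output)
```

View pics/s0c.png

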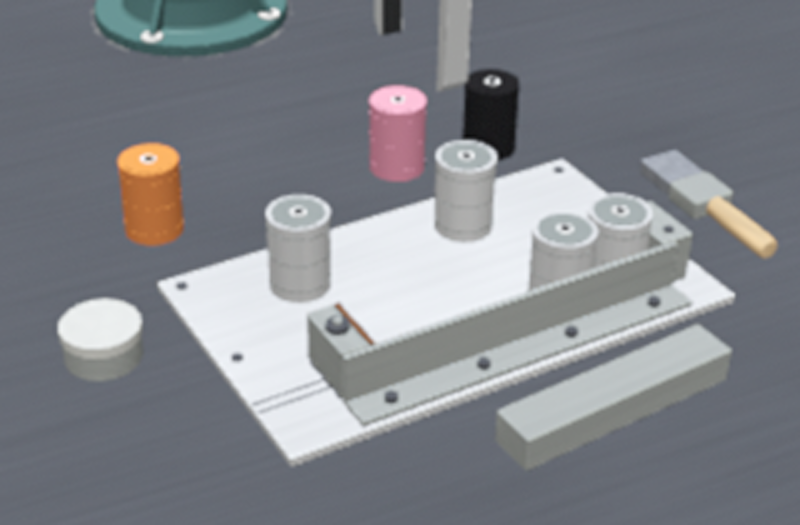

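View pics/d0c.png

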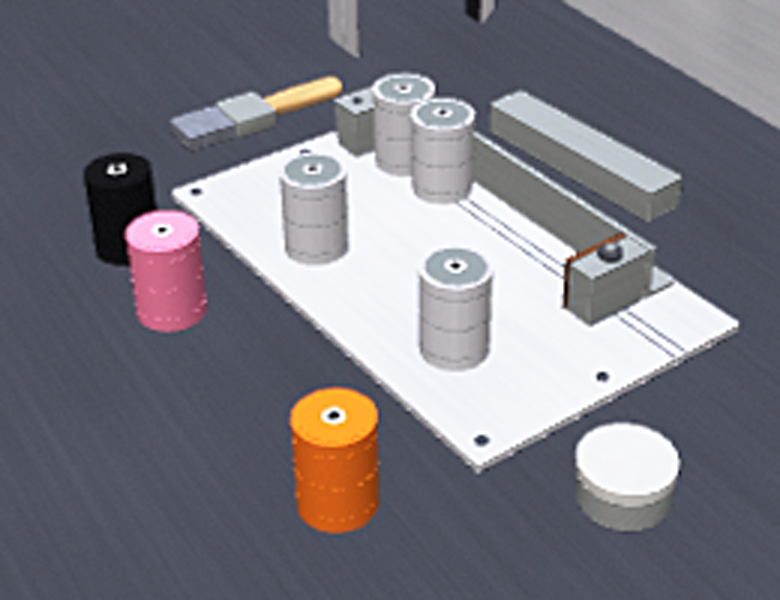

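The scene crop shows the loose silver elements at (298,210) and (466,155), and the row pair at (565,230) and (620,210). The jaw is at (340,330). The side view agrees. Next I'll measure with depth.

```bash
cat > meas.py <<'E'
from h import *
from scipy import ndimage
def fixture(Ws,ims):
    pts=[]
    for W,im in zip(Ws,ims):
        z=W[...,2]; m=(np.abs(z-.008)<.005)&(im.min(-1)>195)&(W[...,0]>.2)&(W[...,0]<.9)
        l,n=ndimage.label(m); k=np.argmax(np.bincount(l.ravel())[1:])+1
        pts.append(W[l==k][:,:2])
    return pts
def tops(W,im,z0=.078):
    z=W[...,2]; m=(np.abs(z-z0)<.006)&(W[...,0]>.2)&(W[...,0]<.9)&(abs(W[...,1])<.4)
    l,n=ndimage.label(m); out=[]
    for k in range(1,n+1):
        q=W[l==k]; 
        if len(q)<60: continue
        (cx,cy),r=cv2.minEnclosingCircle(q[:,:2].astype(np.float32)); 
        out.append((np.round([cx,cy,r],4).tolist(),q[:,:2].mean(0).round(4).tolist(),len(q),np.median(q[:,2]).round(4),im[l==k].mean(0).round()))
    return out
E
python3 - <<'E'
from meas import *
for cam in ['scene','side']:
    W=np.load(cam+'.npy'); im=cv2.imread(f'pics/{cam}0.png')[:,:,::-1]
    p=fixture([W],[im])[0]
    r=cv2.minAreaRect(p.astype(np.float32)); print(cam,len(p),r); print(cv2.boxPoints(r).round(4).tolist())
    for t in tops(W,im): print(t)
    z=W[...,2]; 
    m=(np.abs(z-.053)<.003)&(W[...,0]>.3)&(W[...,0]<.9)&(abs(W[...,1])<.35)
    q=W[m][:,:2]; l,n=ndimage.label(m)
    for k in range(1,n+1):
        if (l==k).sum()>40:
            r=cv2.minAreaRect(W[l==k][:,:2].astype(np.float32)); print(' z53',(l==k).sum(),r)
E
```

```text
scene 7237 ((0.5781069397926331, 0.014491364359855652), (0.2470773309469223, 0.40121814608573914), 4.403088569641113)
[[0.43950000405311584, 0.20499999821186066], [0.47029998898506165, -0.19499999284744263], [0.71670001745224, -0.17599999904632568], [0.6858999729156494, 0.2240000069141388]]
([0.506, 0.0704, 0.0277], [0.5086, 0.0683], 292, np.float64(0.0781), array([184., 189., 191.]))
([0.6268, 0.1142, 0.0525], [0.634, 0.1125], 693, np.float64(0.0782), array([186., 191., 194.]))
([0.5267, -0.0886, 0.0278], [0.5297, -0.091], 345, np.float64(0.0781), array([183., 189., 191.]))
 z53 51 ((0.4012875556945801, 0.15089143812656403), (0.04804161936044693, 0.019756875932216644), 57.3677864074707)
 z53 43 ((0.39781612157821655, 0.05431981384754181), (0.04188453033566475, 0.013825539499521255), 49.091522216796875)
 z53 55 ((0.4067569077014923, -0.171508327126503), (0.04447267949581146, 0.01748080365359783), 79.21183776855469)
 z53 47 ((0.5249531865119934, 0.06385838985443115), (0.03645739704370499, 0.012475531548261642), 70.15296936035156)
 z53 889 ((0.6397061944007874, 0.03953687846660614), (0
[... 748 characters left out ...]
8.]))
 z53 79 ((0.6123050451278687, 0.18118789792060852), (0.03695746883749962, 0.034434325993061066), 2.7768375873565674)
 z53 358 ((0.642467737197876, -0.018567219376564026), (0.06413827836513519, 0.20916281640529633), 2.585956573486328)
 z53 53 ((0.3815043270587921, 0.1433510184288025), (0.02505694516003132, 0.04943304881453514), 72.64320373535156)
 z53 52 ((0.3747755289077759, 0.04916206747293472), (0.015304111875593662, 0.0458381287753582), 64.77101135253906)
 z53 59 ((0.5140928626060486, -0.10455692559480667), (0.016574084758758545, 0.04460402578115463), 53.18109893798828)
 z53 74 ((0.3780762851238251, -0.18284972012043), (0.017861921340227127, 0.046004198491573334), 57.41557312011719)
```

```bash
cat > fit.py <<'E'
from meas import *
from scipy.optimize import least_squares
def F(th,ox,oy,P): 
    c,s=np.cos(th),np.sin(th); d=P[...,:2]-[ox,oy]
    return np.stack([d[...,0]*c+d[...,1]*s,-d[...,0]*s+d[...,1]*c],-1)
def circ(p):
    f=lambda q:np.hypot(p[:,0]-q[0],p[:,1]-q[1])-.025
    r=least_squares(f,p.mean(0)+[0.0,0],loss='soft_l1',f_scale=.001); return r.x
E
python3 - <<'E'
from fit import *
th0=np.radians(4.35);o=(.5765,.0344)
for cam in ['scene','side']:
    W=np.load(cam+'.npy'); im=cv2.imread(f'pics/{cam}0.png')[:,:,::-1]
    f=F(th0,*o,W); z=W[...,2]
    # fence upper strip / face profile vs y
    print(cam)
    for y in np.arange(-.14,.13,.03):
        m=(abs(f[...,1]-y)<.015)&(z>.02)&(z<.048)&(f[...,0]>.07)&(f[...,0]<.11)
        m2=(abs(f[...,1]-y)<.015)&(abs(z-.053)<.003)&(f[...,0]>.07)&(f[...,0]<.11)
        print(round(y,3),m.sum(),np.median(f[m][:,0]).round(4) if m.any() else '',m2.sum(), np.percentile(f[m2][:,0],[5,50,95]).round(4) if m2.any() else '')
    m=(z>.02)&(z<.05)&(f[...,0]>.035)&(f[...,0]<.07)&(f[...,1]<-.09)
    print('jaw side y',m.sum(),np.percentile(f[m][:,1],[5,25,50,75,95]).round(4))
    m=(abs(z-.053)<.003)&(f[...,0]>.035)&(f[...,0]<.07)&(f[...,1]<-.09)
    print('jaw top y',m.sum(),np.percentile(f[m],[2,50,98],axis=0).round(4).tolist())
    m=(abs(z-.053)<.003)&(f[...,0]>.035)&(f[...,0]<.07)&(f[...,1]>.11)
    print('stop top y',m.sum(),np.percentile(f[m],[2,50,98],axis=0).round(4).tolist())
    for c in [(-.0685,.041),(-.06,-.12),(.06,.1),(.06,.05)]:
        m=(z>.02)&(z<.07)&(np.hypot(f[...,0]-c[0],f[...,1]-c[1])<(.035 if c[0]<0 else .03))
        if m.sum()>30: 
            q=f[m]; print('el',c,m.sum(),circ(q).round(4))
E
```

```text
scene
-0.14 174 0.0905 109 [0.0722 0.0829 0.0918]
-0.11 169 0.0905 44 [0.0855 0.0895 0.0934]
-0.08 162 0.0906 39 [0.0857 0.0894 0.0921]
-0.05 158 0.0906 43 [0.0864 0.0893 0.0925]
-0.02 150 0.0903 41 [0.0858 0.0893 0.0931]
0.01 149 0.0905 43 [0.0863 0.0894 0.0918]
0.04 159 0.0903 69 [0.0749 0.0868 0.0923]
0.07 140 0.09 50 [0.0735 0.0884 0.0922]
0.1 142 0.0902 65 [0.0774 0.0872 0.0916]
0.13 119 0.0901 68 [0.0713 0.0828 0.0914]
jaw side y 112 [-0.1597 -0.1593 -0.1586 -0.158  -0.1572]
jaw top y 135 [[0.0356, -0.1598], [0.0553, -0.1478], [0.0697, -0.1312]]
stop top y 109 [[0.0374, 0.1337], [0.0582, 0.1551], [0.0696, 0.7554]]
el (-0.0685, 0.041) 476 [-0.0693  0.0417]
el (-0.06, -0.12) 525 [-0.0605 -0.1195]
el (0.06, 0.1) 255 [0.0973 0.0782]
el (0.06, 0.05) 326 [0.0601 0.0512]
side
-0.14 0  63 [0.0711 0.082  0.0902]
-0.11 56 0.0857 30 [0.0837 0.0864 0.0895]
-0.08 92 0.0857 27 [0.0838 0.0866 0.09  ]
-0.05 90 0.0858 24 [0.0841 0.0864 0.091 ]
-0.02 84 0.0859 26 [0.0836 0.0866 0.0899]
0.01 83 0.0859 23 [0.084  0.0866 0.0899]
0.04 53 0.0853 14 [0.0815 0.0875 0.0896]
0.07 0  0 
0.1 0  0 
0.13 0  0 
jaw side y 134 [-0.1609 -0.1601 -0.1596 -0.1589 -0.1582]
jaw top y 94 [[0.036, -0.1614], [0.0471, -0.1526], [0.0695, -0.133]]
stop top y 90 [[0.0353, 0.1277], [0.0468, 0.1546], [0.0672, 1.0194]]
el (-0.0685, 0.041) 409 [-0.069   0.0405]
el (-0.06, -0.12) 476 [-0.0602 -0.1203]
el (0.06, 0.1) 220 [0.06   0.1028]
el (0.06, 0.05) 391 [0.06   0.0497]
```

```bash
python3 - <<'E'
from h import *
im,d,c,o=snap('wrist','w0.png'); print(np.array(c['hand_eye']).round(3).tolist(),np.array(c['mtx']).round(0).tolist())
E
```

```text
[[0.001, -0.96, -0.281, 0.082], [1.0, 0.001, -0.001, -0.001], [0.001, -0.281, 0.96, -0.152], [0.0, 0.0, 0.0, 1.0]] [[371.0, 0.0, 319.0], [0.0, 371.0, 240.0], [0.0, 0.0, 1.0]]
```

View pics/w0.png

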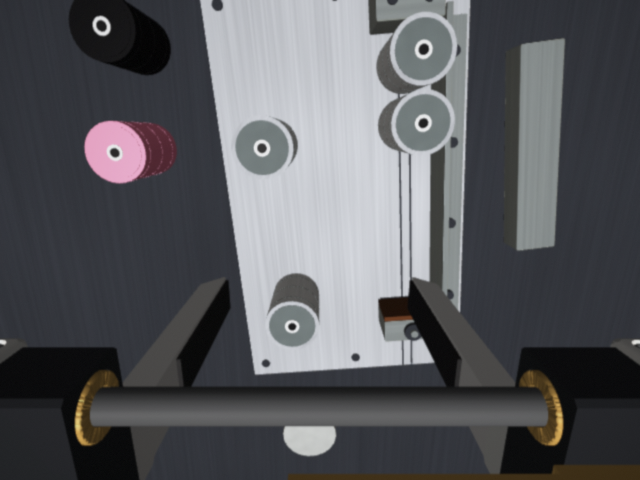

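Fence, jaw and element measurements agree with the given sizes. Fixture yaw is 4.35°, with its origin at (0.5765, 0.0344). The jaw value is about 0.019. In fixture mm, A is at (-69,41), B at (-60,-120), and the row pair at y = 103 and 50.5.

Next I'll rotate so the fingers line up along the fence, which makes a cradle, and approach behind A.

```bash
python3 -m handwheel '[[[0,0,-0.0952],[-0.185,0.133,-0.2],0.62],[[0,0,-0.0952],[-0.185,0.133,-0.2],0.62],[[0,0,-0.0952],[-0.185,0.133,-0.2],0.62],[[0,0,-0.0952],[-0.185,0.133,-0.2],0.62],[[0,0,-0.0952],[-0.185,0.133,-0.2],0.62]]'
python3 -m handwheel '[[[0,0,-0.0952],[-0.185,0.133,-0.2],0.62],[[0,0,-0.0952],[-0.185,0.133,-0.2],0.62],[[0,0,-0.0952],[-0.185,0.133,-0.2],0.62],[[0,0,-0.0952],[-0.185,0.133,-0.2],0.62],[[0,0,-0.0952],[-0.185,0.133,-0.2],0.62]]'
python3 -m handwheel '[[[0,0,0],[0,0,0],0.62],[[0,0,0],[0,0,0],0.62],[[0,0,0],[0,0,0],0.62]]'
```

```text
time: 1.25
tool_pos: [0.5034, 0.0335, 0.1802]
ee_rot: [3.141, -0.0, 0.817]
wrist_force: [0.7, -0.3, 0.8]
width: 0.0575
finger_force: 0.0
time: 1.75
tool_pos: [0.4572, 0.0668, 0.1302]
ee_rot: [3.142, -0.0, 0.069]
wrist_force: [0.0, -0.6, 0.4]
width: 0.0356
finger_force: 0.0
time: 2.05
tool_pos: [0.4584, 0.0663, 0.1313]
ee_rot: [3.141, -0.002, 0.077]
wrist_force: [-0.3, 0.4, 0.9]
width: 0.0359
finger_force: 0.0
```

```bash
python3 -m handwheel '[[[0,0,0],[0,0,-0.6],0.62],[[0,0,0],[0,0,-0.6],0.62],[[0,0,0],[0,0,-0.6],0.62],[[0,0,0],[0,0,0],0.62]]'
python3 -m handwheel '[[[0,0,0],[0.14,0.01,0],0.62],[[0,0,0],[0.14,0.01,0],0.62],[[0,0,0],[0.14,0.01,0],0.62]]'
python3 -m handwheel '[[[0,0,0],[0.167,-0.0475,0],0.62],[[0,0,0],[0.167,-0.0475,0],0.62],[[0,0,0],[0.167,-0.0475,0],0.62],[[0,0,0],[0.167,-0.0475,0],0.62],[[0,0,0],[0.167,-0.0475,0],0.62]]'
cat > look.py <<'E'
from fit import *
import sys
th0=np.radians(4.35);o=(.577,.0344)
cs=[tuple(map(float,a.split(','))) for a in sys.argv[2:]]
t=robot.get_obs(); print('TCP fix',F(th0,*o,t['tool_pos']).round(4),t['tool_pos'][2].round(4))
for cam in ['scene','side']:
    im,d,c,_=snap(cam,sys.argv[1]+cam+'.png'); W=cloud(d,c)
    f=F(th0,*o,W); z=W[...,2]
    for e in cs:
        m=(z>.072)&(z<.083)&(np.hypot(f[...,0]-e[0]/1e3,f[...,1]-e[1]/1e3)<.03)
        if m.sum()>50:
            q=f[m]; print(cam,e,m.sum(),'top',((q.max(0)+q.min(0))/2).round(4),(q.max(0)-q.min(0)).round(4),end=' ')
        m=(z>.015)&(z<.07)&(np.hypot(f[...,0]-e[0]/1e3,f[...,1]-e[1]/1e3)<.03)&(f[...,0]<.083)
        if m.sum()>50: print(cam,e,m.sum(),'side',circ(f[m]).round(4))
    m=(z>.02)&(z<.05)&(f[...,0]>.035)&(f[...,0]<.07)&(f[...,1]<-.06)&(f[...,1]>-.18)
    if m.any(): print('jaw side y',m.sum(),np.percentile(f[m][:,1],[5,50]).round(4))
E
python3 look.py a -14,23 -60,-120
```

```text
time: 2.45
tool_pos: [0.4547, 0.0661, 0.0369]
ee_rot: [-3.141, 0.008, 0.076]
wrist_force: [-1.1, 0.4, -0.0]
width: 0.0357
finger_force: 0.0
time: 2.75
tool_pos: [0.4809, 0.0679, 0.0428]
ee_rot: [3.141, -0.004, 0.076]
wrist_force: [-1.0, 0.6, 1.4]
width: 0.0357
finger_force: 1.2
time: 3.25
tool_pos: [0.5209, 0.0559, 0.0405]
ee_rot: [3.142, 0.0, 0.075]
wrist_force: [-2.7, 1.1, 3.1]
width: 0.0357
finger_force: 1.7
TCP fix [-0.0543  0.0257] 0.0405
scene (-14.0, 23.0) 266 top [-0.022   0.0244] [0.0428 0.0501] scene (-14.0, 23.0) 526 side [-0.0291  0.027 ]
scene (-60.0, -120.0) 345 top [-0.0596 -0.1205] [0.0517 0.0518] scene (-60.0, -120.0) 569 side [-0.0612 -0.1194]
jaw side y 112 [-0.1599 -0.1587]
side (-14.0, 23.0) 149 side [-0.0264  0.0256]
side (-60.0, -120.0) 356 top [-0.0615 -0.1211] [0.0506 0.0512] side (-60.0, -120.0) 517 side [-0.0608 -0.1203]
jaw side y 129 [-0.1612 -0.1594]
```

```bash
python3 -m handwheel '[[[0,0,0],[0.168,-0.047,0],0.62],[[0,0,0],[0.168,-0.047,0],0.62],[[0,0,0],[0.168,-0.047,0],0.62],[[0,0,0],[0.168,-0.047,0],0.62],[[0,0,0],[0.168,-0.047,0],0.62]]'
python3 -m handwheel '[[[0,0,0],[0.168,-0.047,0],0.62],[[0,0,0],[0.168,-0.047,0],0.62],[[0,0,0],[0.168,-0.047,0],0.62],[[0,0,0],[0.168,-0.047,0],0.62],[[0,0,0],[0.15,-0.047,0],0.62]]'
python3 -m handwheel '[[[0,0,0],[0.04,0.003,0],0.62],[[0,0,0],[0.04,0.003,0],0.62],[[0,0,0],[0,0,0],0.62]]'
python3 look.py b 60,-4 60,50.5 60,103
```

```text
time: 3.85
tool_pos: [0.563, 0.0441, 0.0402]
ee_rot: [3.141, 0.0, 0.075]
wrist_force: [-1.3, 0.1, -1.4]
width: 0.0363
finger_force: 0.8
time: 4.35
tool_pos: [0.6041, 0.0324, 0.0405]
ee_rot: [3.141, -0.0, 0.075]
wrist_force: [-0.3, -0.3, -0.3]
width: 0.0354
finger_force: 0.6
time: 4.65
tool_pos: [0.6076, 0.0328, 0.0406]
ee_rot: [3.141, -0.0, 0.075]
wrist_force: [-0.5, -0.4, 0.2]
width: 0.0358
finger_force: 0.3
TCP fix [ 0.0304 -0.0039] 0.0406
scene (60.0, -4.0) 386 top [ 0.0572 -0.0018] [0.0542 0.054 ] scene (60.0, -4.0) 369 side [ 0.0555 -0.0028]
scene (60.0, 50.5) 371 top [0.0613 0.0505] [0.0546 0.0593] scene (60.0, 50.5) 211 side [0.0589 0.0511]
scene (60.0, 103.0) 342 top [0.0608 0.1011] [0.0516 0.0547] scene (60.0, 103.0) 170 side [0.059  0.1043]
jaw side y 108 [-0.1596 -0.1586]
side (60.0, -4.0) 250 side [ 0.0561 -0.0036]
side (60.0, 50.5) 64 side [0.0593 0.0503]
side (60.0, 103.0) 247 side [0.0596 0.1026]
jaw side y 134 [-0.161  -0.1595]
```

```bash
python3 -m handwheel '[[[0,0,0],[0.02,0.0015,0],0.62],[[0,0,0],[0.02,0.0015,0],0.62],[[0,0,0],[0.02,0.0015,0],0.62],[[0,0,0],[0,0,0],0.62]]'
python3 -m handwheel '[[[0,0,0],[0.01,0.001,0],0.62],[[0,0,0],[0,0,0],0.62]]'
python3 -m handwheel '[[[0,0,0],[0.01,0.001,0],0.62],[[0,0,0],[0,0,0],0.62]]'
```

```text
time: 5.15
tool_pos: [0.6104, 0.0333, 0.0406]
ee_rot: [-3.141, 0.0, 0.076]
wrist_force: [-1.6, 0.3, 0.3]
width: 0.0353
finger_force: 0.8
time: 5.35
tool_pos: [0.6108, 0.0333, 0.0406]
ee_rot: [-3.142, 0.0, 0.075]
wrist_force: [-1.2, -0.3, 0.8]
width: 0.0358
finger_force: 1.0
time: 5.55
tool_pos: [0.6114, 0.0333, 0.0406]
ee_rot: [-3.142, -0.0, 0.075]
wrist_force: [-1.5, 0.8, 1.7]
width: 0.0358
finger_force: 1.1
```

```bash
for i in 1; do python3 -m handwheel '[[[0,0,0],[0.012,0.001,0],0.62],[[0,0,0],[0,0,0],0.62]]'; done
python3 -m handwheel '[[[0,0,0],[0.012,0.001,0],0.62],[[0,0,0],[0,0,0],0.62]]'
python3 look.py c 60,-4 60,50.5
```

```text
time: 5.75
tool_pos: [0.6118, 0.0333, 0.0406]
ee_rot: [3.142, 0.001, 0.075]
wrist_force: [-3.6, 0.0, 2.5]
width: 0.0354
finger_force: 1.6
time: 5.95
tool_pos: [0.6119, 0.0333, 0.0405]
ee_rot: [3.142, 0.002, 0.075]
wrist_force: [-5.5, -0.1, 3.4]
width: 0.036
finger_force: 2.8
TCP fix [ 0.0347 -0.0037] 0.0405
scene (60.0, -4.0) 415 top [ 0.0616 -0.0023] [0.0515 0.0563] scene (60.0, -4.0) 295 side [ 0.0585 -0.003 ]
scene (60.0, 50.5) 375 top [0.0587 0.0505] [0.0546 0.0589] scene (60.0, 50.5) 203 side [0.0589 0.0513]
jaw side y 109 [-0.1598 -0.1586]
side (60.0, -4.0) 291 side [ 0.0596 -0.0033]
side (60.0, 50.5) 107 side [0.0592 0.0504]
jaw side y 133 [-0.1611 -0.1597]
```

```bash
python3 -m handwheel '[[[0,0,0],[-0.25,-0.019,0],0.62],[[0,0,0],[-0.25,-0.019,0],0.62],[[0,0,0],[0,0,0.6],0.62],[[0,0,0],[0,0,0.6],0.62],[[0,0,0],[0,0,0.6],0.62]]'
python3 -m handwheel '[[[0,0,0],[-0.42,-0.497,0],0.62],[[0,0,0],[-0.42,-0.497,0],0.62],[[0,0,0],[-0.42,-0.497,0],0.62],[[0,0,0],[-0.42,-0.497,0],0.62],[[0,0,0],[-0.42,-0.497,0],0.62]]'
python3 -m handwheel '[[[0,0,0],[0,0,0],0.62],[[0,0,0],[0,0,0],0.62]]'
python3 look.py d 60,-4 60,50.5 -60,-120
```

```text
time: 6.55
tool_pos: [0.5883, 0.0314, 0.1313]
ee_rot: [3.141, -0.002, 0.075]
wrist_force: [0.7, 0.1, -0.6]
width: 0.0355
finger_force: 0.0
time: 7.05
tool_pos: [0.4827, -0.094, 0.1306]
ee_rot: [3.14, -0.003, 0.076]
wrist_force: [0.3, -0.0, 0.6]
width: 0.0359
finger_force: 0.0
time: 7.25
tool_pos: [0.4833, -0.0932, 0.1308]
ee_rot: [3.141, -0.003, 0.074]
wrist_force: [-0.2, 0.3, -0.2]
width: 0.0359
finger_force: 0.0
TCP fix [-0.1031 -0.1201] 0.1308
scene (60.0, -4.0) 378 top [ 0.0596 -0.0021] [0.0549 0.0542] scene (60.0, -4.0) 227 side [ 0.0595 -0.0025]
scene (60.0, 50.5) 367 top [0.0602 0.0507] [0.0521 0.0592] scene (60.0, 50.5) 198 side [0.0588 0.0512]
scene (-60.0, -120.0) 337 top [-0.0594 -0.1196] [0.053  0.0515] scene (-60.0, -120.0) 570 side [-0.061  -0.1194]
jaw side y 109 [-0.1602 -0.1588]
side (60.0, -4.0) 324 side [ 0.0602 -0.0033]
side (-60.0, -120.0) 317 top [-0.0611 -0.1215] [0.0513 0.0519] side (-60.0, -120.0) 516 side [-0.0607 -0.1202]
jaw side y 127 [-0.1609 -0.1595]
```

```bash
python3 -m handwheel '[[[0,0,0],[0,0,-0.5],0.62],[[0,0,0],[0,0,-0.5],0.62],[[0,0,0],[0,0,-0.5],0.62],[[0,0,0],[0,0,-0.3],0.62],[[0,0,0],[0,0,0],0.62]]'
python3 -m handwheel '[[[0,0,0],[0.12,0.009,0],0.62],[[0,0,0],[0.12,0.009,0],0.62],[[0,0,0],[0.1,0.008,0],0.62]]'
python3 -m handwheel '[[[0,0,0],[0.159,0.101,0],0.62],[[0,0,0],[0.159,0.101,0],0.62],[[0,0,0],[0.159,0.101,0],0.62],[[0,0,0],[0.159,0.101,0],0.62],[[0,0,0],[0.159,0.101,0],0.62]]'
python3 -m handwheel '[[[0,0,0],[0.159,0.101,0],0.62],[[0,0,0],[0.159,0.101,0],0.62],[[0,0,0],[0,0,0],0.62]]'
python3 look.py e -2,-88 60,-4
```

```text
time: 7.85
tool_pos: [0.4813, -0.0912, 0.0377]
ee_rot: [-3.139, 0.005, 0.077]
wrist_force: [-0.4, -1.0, 0.1]
width: 0.0356
finger_force: 0.0
time: 8.15
tool_pos: [0.5013, -0.0917, 0.042]
ee_rot: [3.14, -0.002, 0.076]
wrist_force: [-1.3, -1.4, 0.9]
width: 0.0357
finger_force: 0.7
time: 8.65
tool_pos: [0.54, -0.0657, 0.0406]
ee_rot: [3.141, 0.0, 0.076]
wrist_force: [-2.1, -1.7, 2.1]
width: 0.0359
finger_force: 1.5
time: 8.95
tool_pos: [0.5566, -0.0551, 0.0403]
ee_rot: [-3.141, -0.001, 0.076]
wrist_force: [-0.0, 0.1, -0.1]
width: 0.0355
finger_force: 0.0
TCP fix [-0.0271 -0.0877] 0.0403
scene (-2.0, -88.0) 398 top [-0.0001 -0.0872] [0.0517 0.0506] scene (-2.0, -88.0) 645 side [-0.0012 -0.0866]
scene (60.0, -4.0) 377 top [ 0.0598 -0.0013] [0.0538 0.054 ] scene (60.0, -4.0) 235 side [ 0.0594 -0.0024]
jaw side y 113 [-0.1598 -0.1586]
side (-2.0, -88.0) 295 side [-0.0013 -0.0868]
jaw side y 131 [-0.1612 -0.1596]
```

```bash
python3 -m handwheel '[[[0,0,0],[0.156,0.097,0],0.62],[[0,0,0],[0.156,0.097,0],0.62],[[0,0,0],[0.156,0.097,0],0.62],[[0,0,0],[0.156,0.097,0],0.62],[[0,0,0],[0.156,0.097,0],0.62]]'
python3 -m handwheel '[[[0,0,0],[0.156,0.097,0],0.62],[[0,0,0],[0.13,0.097,0],0.62],[[0,0,0],[0.03,0.002,0],0.62],[[0,0,0],[0.03,0.002,0],0.62],[[0,0,0],[0,0,0],0.62]]'
python3 -m handwheel '[[[0,0,0],[0.02,0.0015,0],0.62],[[0,0,0],[0.02,0.0015,0],0.62],[[0,0,0],[0,0,0],0.62]]'
python3 look.py f 60,-58 60,-4
```

```text
time: 9.55
tool_pos: [0.5949, -0.0314, 0.0403]
ee_rot: [-3.142, 0.0, 0.076]
wrist_force: [-0.7, -0.8, -0.8]
width: 0.0359
finger_force: 0.5
time: 10.05
tool_pos: [0.6116, -0.0219, 0.0406]
ee_rot: [-3.141, -0.0, 0.075]
wrist_force: [-0.2, 0.3, -1.0]
width: 0.0357
finger_force: 0.3
time: 10.35
tool_pos: [0.6134, -0.0221, 0.0405]
ee_rot: [3.141, 0.0, 0.075]
wrist_force: [-2.2, 0.8, 0.2]
width: 0.0354
finger_force: 0.5
TCP fix [ 0.0321 -0.0591] 0.0405
scene (60.0, -58.0) 422 top [ 0.0583 -0.0564] [0.0528 0.0562] scene (60.0, -58.0) 350 side [ 0.0568 -0.058 ]
scene (60.0, -4.0) 386 top [ 0.0611 -0.004 ] [0.0529 0.0594] scene (60.0, -4.0) 198 side [ 0.0592 -0.0023]
jaw side y 238 [-0.1594 -0.088 ]
side (60.0, -58.0) 268 side [ 0.0576 -0.0585]
side (60.0, -4.0) 107 side [0.0124 0.0025]
jaw side y 225 [-0.1611 -0.1589]
```

```bash
python3 -m handwheel '[[[0,0,0],[0.02,0.0015,0],0.62],[[0,0,0],[0.02,0.0015,0],0.62],[[0,0,0],[0,0,0],0.62]]'
python3 -m handwheel '[[[0,0,0],[0.012,0.001,0],0.62],[[0,0,0],[0,0,0],0.62]]'
python3 -m handwheel '[[[0,0,0],[0.012,0.001,0],0.62],[[0,0,0],[0,0,0],0.62]]'
```

```text
time: 10.75
tool_pos: [0.6157, -0.0218, 0.0405]
ee_rot: [3.141, -0.0, 0.075]
wrist_force: [-0.9, -0.4, -0.0]
width: 0.0356
finger_force: 0.5
time: 10.95
tool_pos: [0.616, -0.0218, 0.0405]
ee_rot: [3.141, 0.0, 0.075]
wrist_force: [-2.9, -0.6, 0.6]
width: 0.036
finger_force: 1.0
time: 11.15
tool_pos: [0.6161, -0.0217, 0.0405]
ee_rot: [3.141, 0.002, 0.075]
wrist_force: [-4.1, -1.3, 2.4]
width: 0.0358
finger_force: 2.1
```

```bash
python3 -m handwheel '[[[0,0,0],[-0.3,-0.023,0],0.62],[[0,0,0],[-0.3,-0.023,0],0.62],[[0,0,0],[0,0,0.6],0.62],[[0,0,0],[0,0,0.6],0.62],[[0,0,0],[0,0,0.6],0.62]]'
python3 -m handwheel '[[[0,0,0],[0.246,-0.539,0],0.8],[[0,0,0],[0.246,-0.539,0],1],[[0,0,0],[0.246,-0.539,0],1],[[0,0,0],[0.246,-0.539,0],1],[[0,0,0],[0.246,-0.539,0],1]]'
python3 -m handwheel '[[[0,0,0],[0,0,0],1],[[0,0,0],[0,0,0],1]]'
python3 look.py g 60,-58 60,-4 60,50.5 60,103
```

```text
time: 11.65
tool_pos: [0.5874, -0.0237, 0.1316]
ee_rot: [-3.141, -0.002, 0.076]
wrist_force: [0.3, 0.6, 0.4]
width: 0.0354
finger_force: 0.0
time: 12.15
tool_pos: [0.6497, -0.1597, 0.1308]
ee_rot: [3.141, -0.003, 0.076]
wrist_force: [0.7, -0.5, 0.3]
width: 0.0015
finger_force: 0.0
time: 12.35
tool_pos: [0.6487, -0.1588, 0.1303]
ee_rot: [-3.141, -0.001, 0.075]
wrist_force: [0.3, 0.0, -0.5]
width: 0.0003
finger_force: 0.0
TCP fix [ 0.0569 -0.1981] 0.1303
scene (60.0, -58.0) 400 top [ 0.0613 -0.056 ] [0.0534 0.056 ] scene (60.0, -58.0) 234 side [ 0.0591 -0.0577]
scene (60.0, -4.0) 382 top [ 0.0618 -0.004 ] [0.0503 0.0591] scene (60.0, -4.0) 177 side [ 0.0591 -0.0027]
scene (60.0, 50.5) 369 top [0.0597 0.0513] [0.0519 0.0578] scene (60.0, 50.5) 190 side [0.0586 0.0511]
scene (60.0, 103.0) 342 top [0.0606 0.1012] [0.0531 0.0555] scene (60.0, 103.0) 178 side [0.0587 0.1039]
jaw side y 158 [-0.16   -0.1583]
side (60.0, -58.0) 266 top [ 0.0594 -0.0563] [0.0518 0.0558] side (60.0, -58.0) 453 side [ 0.0602 -0.0587]
side (60.0, -4.0) 241 top [ 0.0601 -0.0021] [0.0517 0.0542] side (60.0, -4.0) 311 side [ 0.0603 -0.0037]
side (60.0, 50.5) 221 top [0.0583 0.0509] [0.0519 0.0571] side (60.0, 50.5) 263 side [0.0592 0.0501]
side (60.0, 103.0) 194 top [0.059  0.1005] [0.0508 0.052 ] side (60.0, 103.0) 249 side [0.0594 0.1028]
jaw side y 322 [-0.1607 -0.0832]
```

```bash
python3 -m handwheel '[[[0,0,0],[0,0,-0.5],1],[[0,0,0],[0,0,-0.5],1],[[0,0,0],[0,0,-0.5],1],[[0,0,0],[0,0,-0.25],1],[[0,0,0],[0,0,0],1]]'
python3 -m handwheel '[[[0,0,0],[-0.012,0.16,0],1],[[0,0,0],[-0.012,0.16,0],1],[[0,0,0],[-0.012,0.16,0],1],[[0,0,0],[-0.012,0.16,0],1],[[0,0,0],[-0.012,0.16,0],1]]'
python3 -m handwheel '[[[0,0,0],[-0.012,0.16,0],1],[[0,0,0],[-0.012,0.16,0],1],[[0,0,0],[-0.012,0.16,0],1],[[0,0,0],[0,0,0],1]]'
python3 look.py i 60,-58
```

```text
time: 12.95
tool_pos: [0.6466, -0.1571, 0.0406]
ee_rot: [-3.14, 0.004, 0.077]
wrist_force: [0.4, -0.0, 0.3]
width: 0.0002
finger_force: 0.0
time: 13.45
tool_pos: [0.6462, -0.1191, 0.0448]
ee_rot: [3.139, -0.003, 0.075]
wrist_force: [0.4, -3.5, 2.9]
width: 0.0004
finger_force: 1.8
time: 13.85
tool_pos: [0.643, -0.0927, 0.0426]
ee_rot: [-3.14, 0.001, 0.077]
wrist_force: [0.0, -0.6, -0.6]
width: 0.0003
finger_force: 0.0
TCP fix [ 0.0562 -0.1317] 0.0426
scene (60.0, -58.0) 397 top [ 0.0617 -0.0561] [0.0513 0.056 ] scene (60.0, -58.0) 207 side [ 0.0596 -0.0576]
jaw side y 151 [-0.1436 -0.1324]
side (60.0, -58.0) 230 top [ 0.0571 -0.0566] [0.0453 0.0568] side (60.0, -58.0) 322 side [ 0.0602 -0.0586]
jaw side y 269 [-0.1443 -0.1204]
```

```bash
python3 -m handwheel '[[[0,0,0],[-0.0046,0.06,0],1],[[0,0,0],[-0.0046,0.06,0],1],[[0,0,0],[-0.0046,0.06,0],1],[[0,0,0],[-0.0046,0.06,0],1]]'
python3 -m handwheel '[[[0,0,0],[-0.0046,0.06,0],1],[[0,0,0],[-0.0046,0.06,0],1],[[0,0,0],[0,0,0],1]]'
python3 -m handwheel '[[[0,0,0],[-0.0023,0.03,0],1],[[0,0,0],[0,0,0],1]]'
python3 look.py j 60,-48 60,3 60,53 60,104
```

```text
time: 14.35
tool_pos: [0.6418, -0.0832, 0.0421]
ee_rot: [3.141, 0.002, 0.075]
wrist_force: [-0.2, -4.1, -3.3]
width: 0.0003
finger_force: 2.2
time: 14.65
tool_pos: [0.6415, -0.0767, 0.0425]
ee_rot: [3.141, 0.001, 0.076]
wrist_force: [-0.4, -3.8, -3.0]
width: 0.0006
finger_force: 2.2
time: 14.85
tool_pos: [0.6415, -0.0759, 0.0425]
ee_rot: [3.14, 0.001, 0.075]
wrist_force: [-1.2, -5.5, -3.2]
width: 0.0005
finger_force: 2.8
TCP fix [ 0.0559 -0.1149] 0.0425
scene (60.0, -48.0) 421 top [ 0.0602 -0.0464] [0.0517 0.0568] scene (60.0, -48.0) 216 side [ 0.0597 -0.0476]
scene (60.0, 3.0) 390 top [0.061  0.0027] [0.0502 0.0585] scene (60.0, 3.0) 194 side [0.0599 0.0031]
scene (60.0, 53.0) 373 top [0.0605 0.0535] [0.052  0.0573] scene (60.0, 53.0) 202 side [0.0591 0.0533]
scene (60.0, 104.0) 337 top [0.0604 0.1018] [0.0515 0.0542] scene (60.0, 104.0) 167 side [0.0587 0.1041]
jaw side y 136 [-0.1268 -0.1188]
side (60.0, -48.0) 232 top [ 0.0545 -0.0465] [0.0409 0.0565] side (60.0, -48.0) 299 side [ 0.0601 -0.0484]
side (60.0, 3.0) 223 top [0.059  0.0031] [0.0501 0.0578] side (60.0, 3.0) 305 side [0.0596 0.0017]
side (60.0, 53.0) 219 top [0.058  0.0528] [0.0483 0.0585] side (60.0, 53.0) 252 side [0.0591 0.0512]
side (60.0, 104.0) 194 top [0.059  0.1017] [0.0514 0.0503] side (60.0, 104.0) 234 side [0.0593 0.1031]
jaw side y 185 [-0.1277 -0.1125]
```

```bash
python3 -m handwheel '[[[0,0,0],[-0.0023,0.03,0],1],[[0,0,0],[-0.0015,0.02,0],1],[[0,0,0],[0,0,0],1]]'
python3 -m handwheel '[[[0,0,0],[-0.0015,0.02,0],1],[[0,0,0],[0,0,0],1]]'
python3 -m handwheel '[[[0,0,0],[-0.0015,0.02,0],1],[[0,0,0],[0,0,0],1]]'
```

```text
time: 15.25
tool_pos: [0.6413, -0.0738, 0.0425]
ee_rot: [3.14, 0.001, 0.075]
wrist_force: [-0.2, -6.9, -4.8]
width: 0.0006
finger_force: 3.2
time: 15.45
tool_pos: [0.6413, -0.0731, 0.0426]
ee_rot: [3.139, 0.001, 0.075]
wrist_force: [-0.1, -7.3, -4.3]
width: 0.0002
finger_force: 3.5
time: 15.65
tool_pos: [0.6412, -0.0722, 0.0426]
ee_rot: [3.139, 0.001, 0.075]
wrist_force: [-0.2, -8.0, -3.6]
width: 0.0002
finger_force: 3.6
```

```bash
python3 -m handwheel '[[[0,0,0],[-0.0012,0.016,0],1],[[0,0,0],[0,0,0],1]]'
python3 -m handwheel '[[[0,0,0],[-0.0012,0.016,0],1],[[0,0,0],[0,0,0],1]]'
python3 -m handwheel '[[[0,0,0],[-0.0012,0.016,0],1],[[0,0,0],[0,0,0],1]]'
python3 look.py k 60,-45 60,5 60,55 60,105
```

```text
time: 15.85
tool_pos: [0.6412, -0.0716, 0.0426]
ee_rot: [3.139, 0.001, 0.075]
wrist_force: [-0.9, -7.3, -3.6]
width: 0.0004
finger_force: 3.8
time: 16.05
tool_pos: [0.6411, -0.0715, 0.0426]
ee_rot: [3.137, 0.001, 0.075]
wrist_force: [0.4, -9.4, -4.9]
width: 0.0007
finger_force: 4.6
time: 16.25
tool_pos: [0.6411, -0.0715, 0.0426]
ee_rot: [3.136, 0.001, 0.074]
wrist_force: [-1.0, -10.5, -5.0]
width: 0.0003
finger_force: 5.4
TCP fix [ 0.0559 -0.1105] 0.0426
scene (60.0, -45.0) 411 top [ 0.0612 -0.0431] [0.0505 0.053 ] scene (60.0, -45.0) 215 side [ 0.0595 -0.0438]
scene (60.0, 5.0) 382 top [0.0618 0.0047] [0.0496 0.0593] scene (60.0, 5.0) 158 side [0.0597 0.0066]
scene (60.0, 55.0) 375 top [0.0598 0.0549] [0.0531 0.0586] scene (60.0, 55.0) 175 side [0.0587 0.0565]
scene (60.0, 105.0) 346 top [0.0604 0.1036] [0.0535 0.0567] scene (60.0, 105.0) 160 side [0.0587 0.1062]
jaw side y 133 [-0.1224 -0.116 ]
side (60.0, -45.0) 220 top [ 0.0536 -0.0439] [0.0404 0.0564] side (60.0, -45.0) 281 side [ 0.0601 -0.0446]
side (60.0, 5.0) 222 top [0.059  0.0052] [0.0487 0.0595] side (60.0, 5.0) 284 side [0.06   0.0056]
side (60.0, 55.0) 224 top [0.0597 0.0552] [0.0535 0.0595] side (60.0, 55.0) 254 side [0.0594 0.0549]
side (60.0, 105.0) 196 top [0.0581 0.103 ] [0.0495 0.0541] side (60.0, 105.0) 232 side [0.0591 0.1056]
jaw side y 174 [-0.1231 -0.1089]
```

```bash
python3 -m handwheel '[[[0,0,0],[-0.0015,0.02,0],1],[[0,0,0],[-0.0015,0.02,0],1],[[0,0,0],[0,0,0],1]]'
python3 -m handwheel '[[[0,0,0],[0.015,-0.2,0],1],[[0,0,0],[0.03,-0.4,0],1],[[0,0,0],[0,0,0],1],[[0,0,0],[0,0,0.8],1],[[0,0,0],[0,0,0.8],1]]'
python3 -m handwheel '[[[0,0,0],[-0.5,-0.2,0.9],1],[[0,0,0],[-0.9,0,0.9],1],[[0,0,0],[-0.9,0,0.5],1],[[0,0,0],[-0.5,0,0],1],[[0,0,0],[0,0,0],1]]'
python3 look.py l 60,-45 60,5 60,55 60,105
python3 -c "
import cv2
a=cv2.imread('pics/lscene.png')[150:360,170:490];b=cv2.imread('pics/lside.png')[160:360,170:430]
import numpy as np
a=cv2.resize(a,(457,300));b=cv2.resize(b,(390,300));cv2.imwrite('pics/fin.png',cv2.resize(np.hstack([a,b]),(800,283)))"
```

```text
time: 16.65
tool_pos: [0.6411, -0.0714, 0.0426]
ee_rot: [3.133, 0.001, 0.074]
wrist_force: [-0.9, -14.5, -5.7]
width: 0.0001
finger_force: 7.4
time: 17.15
tool_pos: [0.6425, -0.0953, 0.1222]
ee_rot: [-3.139, 0.004, 0.075]
wrist_force: [0.5, 0.5, -0.3]
width: 0.0005
finger_force: 0.0
time: 17.65
tool_pos: [0.5142, -0.1051, 0.2283]
ee_rot: [3.141, -0.004, 0.075]
wrist_force: [0.6, 0.1, 0.9]
width: 0.0
finger_force: 0.0
TCP fix [-0.0732 -0.1344] 0.2283
scene (60.0, -45.0) 407 top [ 0.0606 -0.0434] [0.0522 0.0551] scene (60.0, -45.0) 218 side [ 0.0595 -0.0437]
scene (60.0, 5.0) 399 top [0.0603 0.005 ] [0.0514 0.0585] scene (60.0, 5.0) 168 side [0.0595 0.0067]
scene (60.0, 55.0) 374 top [0.0598 0.055 ] [0.0504 0.0583] scene (60.0, 55.0) 171 side [0.0587 0.0565]
scene (60.0, 105.0) 340 top [0.0603 0.1035] [0.0513 0.0565] scene (60.0, 105.0) 153 side [0.059  0.1064]
jaw side y 99 [-0.0985 -0.0969]
side (60.0, -45.0) 275 top [ 0.06   -0.0443] [0.0525 0.0566] side (60.0, -45.0) 281 side [ 0.0602 -0.0447]
side (60.0, 5.0) 243 top [0.0598 0.0044] [0.0504 0.0564] side (60.0, 5.0) 278 side [0.0602 0.0052]
side (60.0, 55.0) 149 top [0.0531 0.0546] [0.0406 0.0588] side (60.0, 55.0) 258 side [0.0591 0.0552]
side (60.0, 105.0) 198 top [0.0581 0.1024] [0.0501 0.0532] side (60.0, 105.0) 234 side [0.0594 0.1055]
jaw side y 132 [-0.0995 -0.0977]
```

View pics/fin.png

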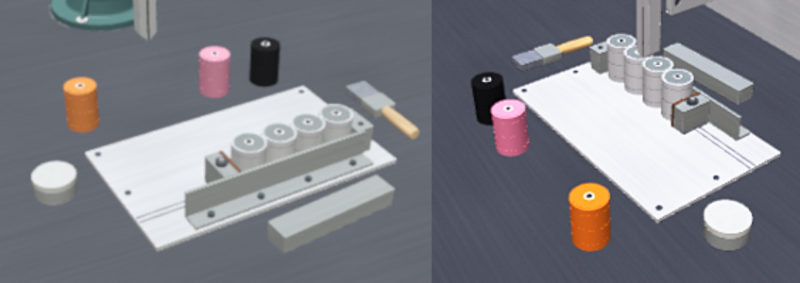

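The pictures show the four silver elements closed up in line, at (248,145) to (336,115) in the left view, between jaw and end stop. The bystanders haven't moved and the arm is clear.

```bash
python3 -c "
from bench import robot; print(robot.close_job())"
```

```text
the job is handed in; nothing more can be done
None
```

The job is handed in: by camera check all four elements stand side by side against the fence, closed up between the jaw (at about 0.080) and the end stop, with nothing else moved, the arm clear, and about 18 s used.

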